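Move the turned finials to the packing rack in reverse order

ROBOT

A 6-joint arm with a two-finger parallel gripper is mounted at the origin on the work surface. World frame = base frame: x ahead of the robot, y to its left, z up, the work surface at z = 0. Lengths are in mm, angles in rad, forces in N, time in s.
With the tool pointing down it reaches from about 250 to 775 mm from the base axis. Payload 8.9 kg.
Tool frame: the origin (TCP) lies between the finger pads; the fingertips stand 19 mm ahead of it and the grasp point (between the pads) is the TCP (robot.tcp_to_tips is the distance from the TCP to the fingertips, in mm); z points along the fingers, y is the line along which they close (so a half turn about z gives the same grasp; the last joint's range is limited). The gripper opens to 85 mm and grips with 20 to 120 N. Pads are 22 mm wide; open, the fingers measure 114 mm over their backs; the gripper's body (76 mm by 85 mm) begins 54 mm behind the grasp point. The pads swing forward as they close: fully open they stand 13 mm farther back than shut.
Start: joints at [1.013, 0.291, -0.153, 1.127, 0, 1.431], TCP at [213.493, 479.629, 214.505] pointing down, gripper open.
Joint ranges: [-2.52, 2.52], [-0.91, 1.74], [-1.3, 1.37], [-1.96, 2.02], [-1.52, 1.47], [-3.14, 3.14]. Speed limits (rad/s): [2.22, 2.22, 2.79, 3.14, 3.14, 3.14].

INTERFACE

Orientations are given as a rotation vector (axis times angle).
In Python, from workcell import robot, effector, cams, order gives the robot as it stands. The module is installed in compiled form; this text tells all that it offers. Calls block until the motion is done:
- robot.move_pose(position, orientation): joint-space move of the TCP to a pose.
- robot.move_linear(position, feed=150, ori=None, contact_N=None): straight line of the TCP; ori=None keeps the orientation; feed is the mean speed in mm/s. With contact_N (N) it stops when the force on the tool has changed by that much, and returns True; else False.
- robot.move_j(angles): joint-space move.
- effector.set_gripper(opening): finger opening in mm; the grip force is fixed at half the most; returns when the fingers have stopped.
- robot.hold(seconds).
- robot.ik(position, orientation): joint angles nearest the present ones, or None.
- cams.snapshot(name): name is "scene" or "top" or "wrist"; returns a dict with "frame" (384x512x3 uint8, red, green, blue), "intrinsics" (3x3 intrinsics, pixels), "camera_from_world" (4x4, takes a point from world to camera coordinates). Camera axes: x right, y down, z forward; pixel columns grow to the right and rows downward; lengths in mm; the calibration is good to about 2 mm. A picture is of the moment at which its call begins. There is no depth.
A pose or a line that the arm cannot do raises robot.PlanningError and nothing moves.
- order.hand_in(): hands the job in; it is judged then, once.
Readings, each from a call of its own:
- robot.get_clock(): time.
- robot.get_q(): joint angles.
- robot.get_joint_velocities(): joint speeds.
- robot.get_joint_torque(): joint torques, N m.
- robot.get_eef_pos(): TCP position.
- robot.get_tcp_rot(): TCP orientation.
- robot.get_force(): force on the tool from outside, world axes, zero at the start.
- robot.get_torque(): the same for the moment, N m.
- robot.get_opening(): finger opening in mm.
- robot.get_finger_force(): force on a finger pad.
Only numpy, scipy, OpenCV 4.12 (cv2) and the standard library are available. Lean on these libraries where they do the work, as an engineer would, in place of code of your own. Each camera call takes 0.05 s, during which the arm holds its last target. There are 200 camera calls.

TASK

The lacquer on the four turned finials is dry: move them all from the plywood drying rack to the dark steel packing rack, one in each stall, in the reverse order counted from each rack's red end. The finial next to the red end of the drying rack goes into the stall farthest from the red end of the packing rack, and so on to the last, which comes next to the red end. Keep every finial upright throughout and leave them all standing in the middle of their stalls, let go.

Things in the scene. Friction and masses are not known exactly. Their poses are not given: they have to be found in the camera images.
- drying_rack: The drying rack: pale plywood tray 72 mm wide, fixed at any angle, four stalls in a row along its y. Origin: middle of its underside. Stall centres at y = +99, +33, -33, -99 mm, x = 0; stalls 62 by 61 mm inside, floor 6 mm and wall tops 22 mm above the origin, walls 5 mm. A red block (30 mm high) closes the +y end. A finial on a coloured pad in each stall.
- packing_rack: The packing rack: dark steel tray 72 mm wide, fixed at any angle, four stalls in a row along its y. Origin: middle of its underside. Stall centres at y = +99, +33, -33, -99 mm, x = 0; stalls 62 by 61 mm inside, floor 6 mm and wall tops 22 mm above the origin, walls 5 mm. A red block (30 mm high) closes the +y end. Empty at first, no pads.
- yellow_mid (a point): The yellow finial: loose, turned, round, rounded top, 86 mm tall, about 70 g, upright, z axis up. Foot 40 mm in diameter, 14 mm high; above it a straight neck 34 mm in diameter from 19 to 64 mm over the underside; nothing above is wider. The point is on its axis, 42 mm above its underside, in the middle of the neck, a good place to grip.
- blue_mid (a point): The blue finial: loose, turned, round, pointed top, 90 mm tall, about 70 g, upright, z axis up. Foot 40 mm in diameter, 14 mm high; above it a straight neck 34 mm in diameter from 19 to 64 mm over the underside; nothing above is wider. The point is on its axis, 42 mm above its underside, in the middle of the neck, a good place to grip.
- green_mid (a point): The green finial: loose, turned, round, flat top, 78 mm tall, about 70 g, upright, z axis up. Foot 40 mm in diameter, 14 mm high; above it a straight neck 34 mm in diameter from 19 to 64 mm over the underside; nothing above is wider. The point is on its axis, 42 mm above its underside, in the middle of the neck, a good place to grip.
- walnut_mid (a point): The dark brown finial: loose, turned, round, slim button on top, 82 mm tall, about 70 g, upright, z axis up. Foot 40 mm in diameter, 14 mm high; above it a straight neck 34 mm in diameter from 19 to 64 mm over the underside; nothing above is wider. The point is on its axis, 42 mm above its underside, in the middle of the neck, a good place to grip.
- pad_yellow: The yellow pad: a fixed disc 56 mm in diameter, 3 mm thick, in the drying-rack stall where the yellow finial starts; it shows that finial's first place. Origin: centre of its underside, on the stall floor.
- pad_blue: The blue pad: a fixed disc 56 mm in diameter, 3 mm thick, in the drying-rack stall where the blue finial starts; it shows that finial's first place. Origin: centre of its underside, on the stall floor.
- pad_green: The green pad: a fixed disc 56 mm in diameter, 3 mm thick, in the drying-rack stall where the green finial starts; it shows that finial's first place. Origin: centre of its underside, on the stall floor.
- pad_walnut: The dark brown pad: a fixed disc 56 mm in diameter, 3 mm thick, in the drying-rack stall where the dark brown finial starts; it shows that finial's first place. Origin: centre of its underside, on the stall floor.
There are look-alikes about, which are no part of the job. What is shaped like the part that bears blue_mid but white is not meant.

How it is judged:
By the outcome, as a careful person would: the job done as asked, in the order asked, and still so for the second after the job is handed in, with the robot touching nothing.
It also fails if it takes over 106 s, if anything falls off the work surface, if the arm or the gripper's body presses on something with over 40 N, if the wrist force passes 120 N, or if a joint passes its speed limit or range.

## Working session

There is one attempt and no reset: what is moved stays moved. The work goes in short steps, each a Python script; the robot and the scene stay as the last script left them, time stands still between calls to the robot, and variables do not carry over. Pictures are saved under pics/ and viewed, at most 14 in all, crops included, and the job is handed in when it is done.

```bash
mkdir -p pics; python3 - <<'E'
from workcell import robot, cams
import cv2,numpy as np
for n in ("top","scene"):
    s=cams.snapshot(n); cv2.imwrite(f"pics/{n}0.png",cv2.resize(s["frame"][:,:,::-1],(800,600),interpolation=cv2.INTER_CUBIC))
    cv2.imwrite(f"raw_{n}.png",s["frame"][:,:,::-1]); np.savez(f"cal_{n}.npz",K=s["intrinsics"],T=s["camera_from_world"])
    print(n,s["intrinsics"].round(1).tolist(),s["camera_from_world"].round(3).tolist())
print(robot.get_clock(),robot.get_tcp_rot())
E
```

```text
top [[391.1, 0.0, 249.6], [0.0, 391.1, 186.9], [0.0, 0.0, 1.0]] [[-0.004, -0.999, 0.034, -24.313], [-0.983, -0.002, -0.185, 558.402], [0.185, -0.035, -0.982, 807.61], [0.0, 0.0, 0.0, 1.0]]
scene [[351.9, 0.0, 251.3], [0.0, 351.9, 190.6], [0.0, 0.0, 1.0]] [[0.263, 0.965, -0.003, -155.511], [0.81, -0.222, -0.543, -428.901], [-0.525, 0.141, -0.84, 1322.652], [0.0, 0.0, 0.0, 1.0]]
0.1 [-6.53012613e-01 -3.07258435e+00  1.65338130e-03]
```

View pics/top0.png

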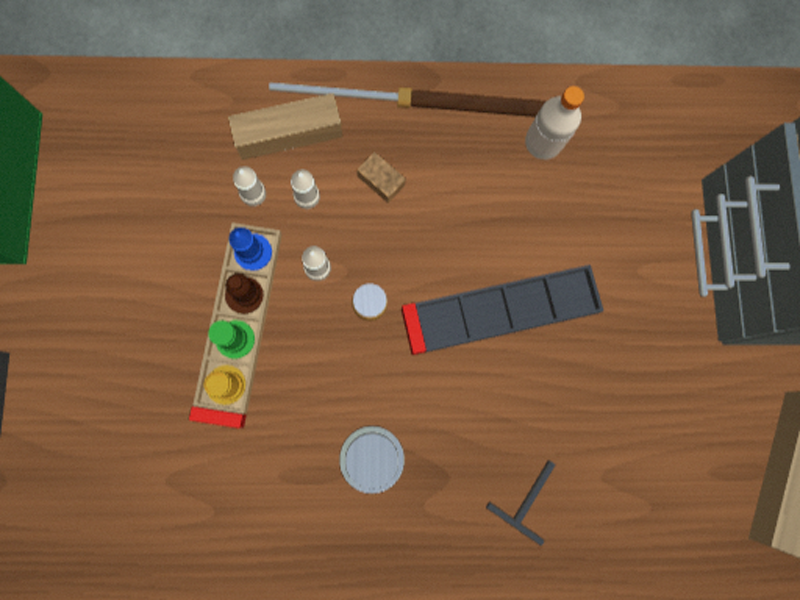

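View pics/scene0.png

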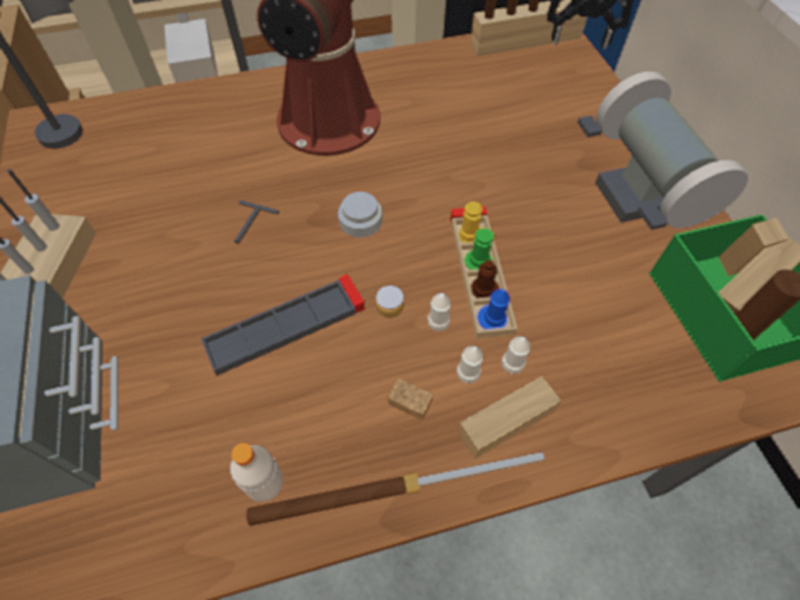

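The top view shows the drying rack (red end at (217,418), then yellow (225,385), green (232,338), brown (244,292), blue (251,250)) and the packing rack (red end (413,329), far end (597,290)). The white look-alikes are at (248,185), (304,188) and (316,262), outside the rack. Next I'll make a rough fix of both racks and take a wrist view over each.

```bash
cat > h.py <<'E'
from workcell import robot, effector, cams, order
import cv2,numpy as np
from scipy.spatial.transform import Rotation as R
def ray(K,T,uv,z):
    d=T[:3,:3].T@np.linalg.inv(K)@np.array([uv[0],uv[1],1.]); c=-T[:3,:3].T@T[:3,3]
    return (c+d*(z-c[2])/d[2])
def proj(K,T,P):
    p=K@(T[:3,:3]@np.asarray(P,float)+T[:3,3]); return p[:2]/p[2]
def down(yaw):  # tool z down, tool y along world angle yaw
    y=np.array([np.cos(yaw),np.sin(yaw),0]); z=np.array([0,0,-1.]); x=np.cross(y,z)
    return R.from_matrix(np.c_[x,y,z]).as_rotvec()
def snap(n,f):
    s=cams.snapshot(n); cv2.imwrite(f"raw_{f}.png",s["frame"][:,:,::-1]); np.savez(f"cal_{f}.npz",K=s["intrinsics"],T=s["camera_from_world"])
    cv2.imwrite(f"pics/{f}.png",cv2.resize(s["frame"][:,:,::-1],(800,600),interpolation=cv2.INTER_CUBIC)); return s
def load(f):
    c=np.load(f"cal_{f}.npz"); return cv2.imread(f"raw_{f}.png"),c["K"],c["T"]
def bestyaw(p,yaw):  # choose half turn with smallest joint travel
    q=robot.get_q(); o=[]
    for a in (yaw,yaw+np.pi):
        s=robot.ik(p,down(a))
        if s is not None: o.append((abs(np.array(s)-q).max(),a,s))
    return min(o,key=lambda t:t[0])
E
python3 - <<'E'
from h import *
_,K,T=load("top")
print("cam",-T[:3,:3].T@T[:3,3])
for n,a,b in (("dry",(217,416),(257,229)),("pack",(411,329),(596,289))):
    A,B=[ray(K,T,np.array(p)*.64,22) for p in (a,b)]
    d=A-B; yaw=np.arctan2(d[1],d[0]); C=(A+B)/2
    print(n,A.round(),B.round(),"len",np.linalg.norm(d).round(),C.round(),yaw)
    p=[C[0],C[1],330]
    try: _,g,_s=bestyaw(p,yaw+np.pi/2)
    except ValueError: print("no ik"); continue
    robot.move_pose(p,down(g)); s=snap("wrist","w"+n)
    print(s["intrinsics"][0,0], (-s["camera_from_world"][:3,:3].T@s["camera_from_world"][:3,3]).round())
print(robot.get_clock())
E
```

```text
cam [399.56761971   4.92147613 897.19552513]
dry [388. 216.  22.] [658. 170.  22.] len 274.0 [523. 193.  22.] 2.974556411962138
303.14998962792373 [441. 208. 490.]
pack [510. -56.  22.] [ 569. -330.   22.] len 281.0 [ 540. -193.   22.] 1.7844578899511725
303.14998962792373 [ 522. -110.  490.]
3.25
```

View pics/wdry.png

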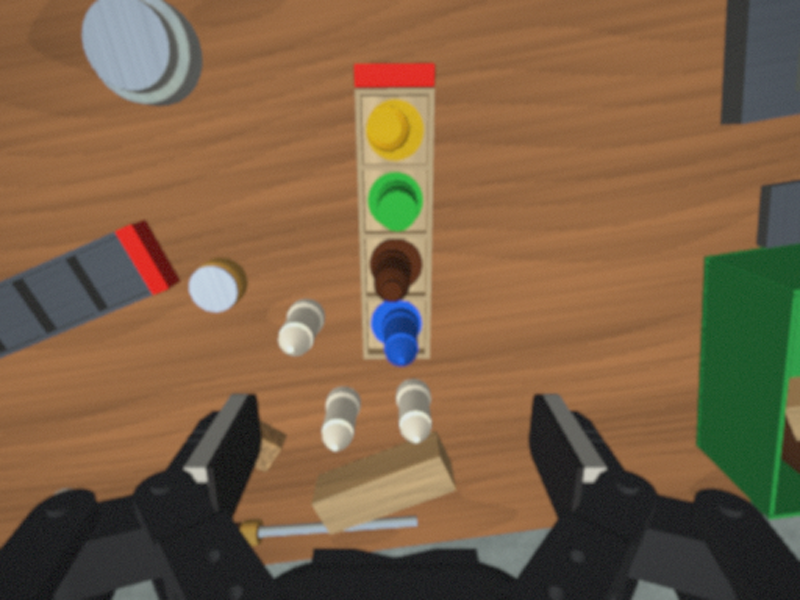

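View pics/wpack.png

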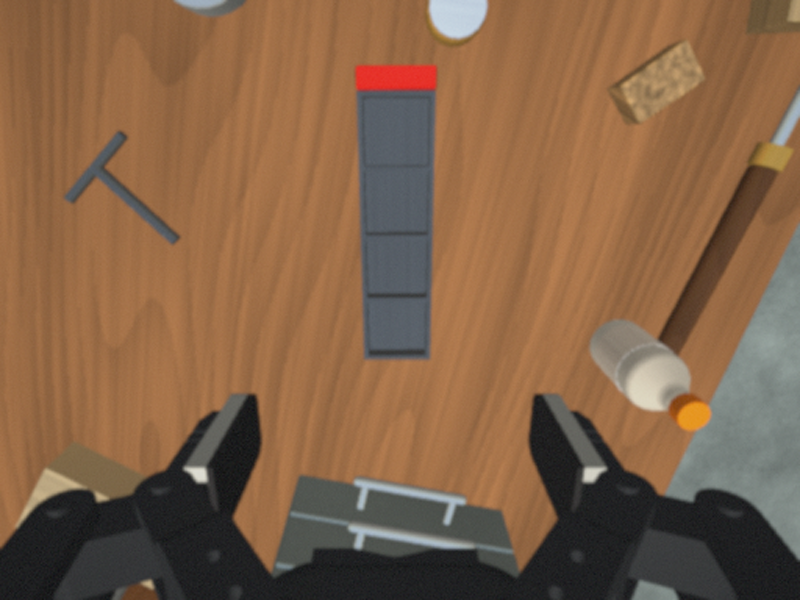

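The wrist views show both racks squarely: drying rack outline is x 358–433, rows 65–358, with the four pads visible. The packing rack covers x 358–435, rows 67–358. Now I'll measure edges and pads.

```bash
cat > meas.py <<'E'
from h import *
def red(hsv): return ((hsv[...,0]<8)|(hsv[...,0]>172))&(hsv[...,1]>190)&(hsv[...,2]>120)
out={}
for n in ("dry","pack"):
    im,K,T=load("w"+n); hsv=cv2.cvtColor(im,cv2.COLOR_BGR2HSV)
    roi=np.zeros(im.shape[:2],bool); roi[30:235,205:305]=1
    H,S,V=[hsv[...,i].astype(int) for i in range(3)]
    r=red(hsv)&roi
    m=((S<120)&roi) if n=="pack" else ((V>150)&(S<125)&roi)
    k,l,st,_=cv2.connectedComponentsWithStats(m.astype(np.uint8)); m=l==1+np.argmax(st[1:,4])
    rows=[v for v in range(65,226) if m[v].sum()>12]
    L=[];Rr=[]
    for v in rows:
        u=np.where(m[v])[0]; L.append(ray(K,T,(u[0]-.0,v+.5),22)[:2]); Rr.append(ray(K,T,(u[-1]+1.,v+.5),22)[:2])
    def fit(p):
        vx,vy,x,y=cv2.fitLine(np.array(p,np.float32),cv2.DIST_HUBER,0,.01,.01).ravel(); return np.array([x,y]),np.array([vx,vy])
    (pl,dl),(pr,dr)=fit(L),fit(Rr)
    cols=np.arange(235,272); far=np.median([np.where(m[:,c])[0].max()+1. for c in cols])
    rt=np.median([np.where(r[:,c])[0].min() for c in cols]); rb=np.median([np.where(r[:,c])[0].max()+1. for c in cols])
    F=ray(K,T,(253,far),22)[:2]; A=ray(K,T,(253,rt),30)[:2]; B=ray(K,T,(253,rb),30)[:2]
    d=dl*np.sign(dl@(A-F)); dr=dr*np.sign(dr@(A-F)); ang=[np.arctan2(*d[::-1]),np.arctan2(*dr[::-1])]
    y=(d+dr); y/=np.linalg.norm(y); x=np.array([y[1],-y[0]])
    w=abs((pl-pr)@x); mid=(pl+pr)/2
    far_y=(F-mid)@y; C=mid+y*(far_y+134.5)
    print(n,"angles",np.round(ang,3),"width",w.round(1),"C",C.round(1),"red y",((A-C)@y).round(1),((B-C)@y).round(1), "rows",rt,rb,far)
    if n=="dry":
        for c,h0,h1 in (("yellow",18,32),("green",45,80),("blue",105,125)):
            pm=((H>=h0)&(H<=h1)&(S>150)&roi)
            if c=="yellow": pm&=(S>200)
            cc=max(cv2.findContours(pm.astype(np.uint8),0,1)[0],key=cv2.contourArea).reshape(-1,2)
            u0,u1=cc[:,0].min(),cc[:,0].max()+1; v0=cc[:,1].min()
            e=ray(K,T,((u0+u1)/2,v0),9)[:2]-y*28
            print(c,"pad rack xy",((e-C)@x).round(1),((e-C)@y).round(1),u0,u1,v0)
    out[n]=[*C,np.arctan2(*y[::-1])]
np.savez("racks.npz",**out); print(out)
E
python3 meas.py
```

```text
dry angles [2.981 2.983] width 75.0 C [475.6 202.3] red y 97.1 79.5 rows 41.0 55.0 198.0
yellow pad rack xy -0.4 40.1 235 270 65
green pad rack xy 0.7 -25.2 237 270 111
blue pad rack xy -0.1 -158.3 238 269 193
pack angles [1.791 1.791] width 74.3 C [ 544.8 -203.9] red y 156.0 137.2 rows 42.0 57.0 231.0
{'dry': [np.float64(475.61338522307403), np.float64(202.33853954341495), np.float64(2.9819190207916737)], 'pack': [np.float64(544.810117605377), np.float64(-203.9277101468365), np.float64(1.7911477461892704)]}
```

```bash
python3 - <<'E'
from h import *
d=np.load("racks.npz")
for n,sh in (("pack",0),("dry",-59)):
    x,y,a=d[n]; u=np.array([np.cos(a),np.sin(a)]); c=np.array([x,y])+u*(sh-84)
    p=[*c,180]
    g=bestyaw(p,a+np.pi/2)[1]
    robot.move_pose(p,down(g)); s=snap("wrist","v"+n); T=s["camera_from_world"]
    print(n,(-T[:3,:3].T@T[:3,3]).round())
print(robot.get_clock())
a=cv2.imread("raw_vpack.png");b=cv2.imread("raw_vdry.png")
o=np.hstack([a[:,156:356],b[:,156:356]]); cv2.imwrite("pics/v.png",cv2.resize(o,None,fx=1.5,fy=1.5,interpolation=cv2.INTER_CUBIC))
E
```

```text
pack [ 546. -204.  341.]
dry [535. 192. 340.]
5.8
```

View pics/v.png

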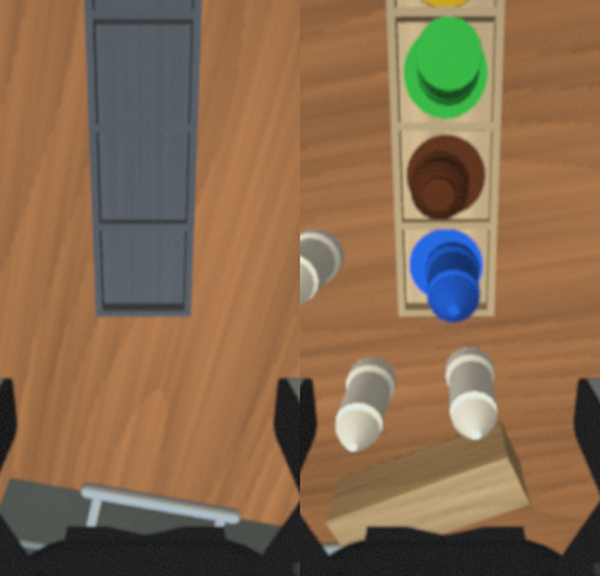

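Left panel: the packing rack's far edge is at v≈316, with divider shadow lines at v≈220 and 20. Right panel: blue, brown and green pads are at (446,266), (446,178) and (446,72), and the far rack edge is at v≈316. I'll take row profiles and pad extents from these.

```bash
python3 - <<'E'
from h import *
d=np.load("racks.npz")
for n in ("pack","dry"):
    im,K,T=load("v"+n); X,Y,a=d[n]; 
    if n=="dry": X-=59*np.cos(a); Y-=59*np.sin(a)
    y=np.array([np.cos(a),np.sin(a)]); x=np.array([y[1],-y[0]]); C=np.array([X,Y])
    rk=lambda uv,z:((lambda p:np.array([(p-C)@x,(p-C)@y]))(ray(K,T,uv,z)[:2])).round(1)
    g=im.astype(float)
    if n=="pack":
        pr=g[:,232:275].mean(1)   # columns
        G=pr.mean(1); print("grad rows",[(v,round(G[v+1]-G[v],1)) for v in range(0,225) if abs(G[v+1]-G[v])>5])
    hsv=cv2.cvtColor(im,cv2.COLOR_BGR2HSV).astype(int)
    # side edges at several rows: subpixel on saturation
    for v in (40,60,100,130,165,190):
        s=hsv[v,200:310,1]; m=s<130; u=np.where(m)[0]+200
        l,r=u.min(),u.max()+1
        print(n,"v",v,l,r,"L",rk((l,v+.5),22),"R",rk((r,v+.5),22))
    # far edge 
    e=[]
    for c in (240,245,265) if n=="pack" else (228,272,281):
        u=np.where(hsv[180:230,c,1]<130)[0]+180; e.append(rk((c+.5,u.max()+1),22)[1])
    print("far edge y",e)
    if n=="dry":
        H,S,V=[hsv[...,i] for i in range(3)]
        for c,m in (("green",(H>45)&(H<80)&(S>150)),("blue",(H>100)&(H<128)&(S>150)),("walnut",(V<115)&(H<20)&(S>120))):
            m[:, :215]=0; m[:,295:]=0; m[215:]=0
            k,l,st,_=cv2.connectedComponentsWithStats(m.astype(np.uint8)); st=st[1+np.argmax(st[1:,4])]
            v=np.where((l==l).any(1))[0]
            x0,t,w,h,_a=st; print(c,st, "wid centre x",[rk((q,t+28*.7),9)[0] for q in (x0,x0+w)], "top y",rk((x0+w/2,t),9)[1],"bot y z9",rk((x0+w/2,t+h),9)[1])
E
```

```text
grad rows [(11, np.float64(-9.3)), (12, np.float64(-13.8)), (13, np.float64(-6.3)), (14, np.float64(6.3)), (15, np.float64(12.9)), (16, np.float64(10.9)), (145, np.float64(-12.8)), (146, np.float64(-13.2)), (148, np.float64(14.4)), (149, np.float64(10.0)), (200, np.float64(-8.2)), (201, np.float64(-14.5)), (202, np.float64(-14.3)), (205, np.float64(10.2)), (206, np.float64(14.4)), (207, np.float64(10.0)), (208, np.float64(5.1)), (209, np.float64(7.2)), (210, np.float64(9.5)), (211, np.float64(5.9))]
pack v 40 212 291 L [-37.5  42.7] R [37.5 42.8]
pack v 60 213 290 L [-37.3  25.2] R [37.3 25.3]
pack v 100 214 288 L [-37.8 -11.9] R [ 36.8 -11.8]
pack v 130 216 287 L [-36.9 -41.8] R [ 36.9 -41.7]
pack v 165 217 286 L [-37.3 -79.1] R [ 37.3 -79.1]
pack v 190 218 285 L [ -37.3 -107.6] R [  37.2 -107.6]
far edge y [np.float64(-133.5), np.float64(-133.5), np.float64(-133.5)]
dry v 40 214 292 L [-37.3  41.8] R [36.6 41.6]
dry v 60 215 292 L [-37.   24.4] R [37.3 24.2]
dry v 100 216 290 L [-37.6 -12.6] R [ 36.7 -12.8]
dry v 130 218 289 L [-36.7 -42.4] R [ 36.8 -42.5]
dry v 165 219 288 L [-37.1 -79.6] R [ 37.1 -79.7]
dry v 190 220 287 L [ -37.1 -108. ] R [  37.1 -108.1]
far edge y [np.float64(-133.7), np.float64(-133.8), np.float64(-133.8)]
green [ 226   12   54   66 2704] wid centre x [np.float64(-26.7), np.float64(26.1)] top y 68.1 bot y z9 8.9
blue [ 230  154   47   60 2154] wid centre x [np.float64(-26.5), np.float64(26.6)] top y -69.8 bot y z9 -141.8
walnut [ 228   91   51   55 2140] wid centre x [np.float64(-26.8), np.float64(27.0)] top y -3.7 bot y z9 -60.9
```

```bash
cat >> h.py <<'E'
_d=np.load("racks.npz")
def stall(n,yy,xx=0):
    X,Y,a=_d[n]; y=np.array([np.cos(a),np.sin(a)]); x=np.array([y[1],-y[0]])
    return np.array([X,Y])+y*(yy+(-58 if n=="dry" else 1))+x*xx, a
def inrack(n,p):
    c,a=stall(n,0); y=np.array([np.cos(a),np.sin(a)]); x=np.array([y[1],-y[0]]); return np.array([(p[:2]-c)@x,(p[:2]-c)@y]).round(1)
H=46
def go(n,yy,z):
    c,a=stall(n,yy); g=bestyaw([*c,z],a+np.pi/2)[1]; robot.move_pose([*c,z],down(g)); return c
def transfer(ys,yt):
    effector.set_gripper(62)
    c=go("dry",ys,190)
    robot.move_linear([*c,110],feed=200)
    hit=robot.move_linear([*c,9+H],feed=90,contact_N=10)
    print("descend hit",hit,robot.get_eef_pos().round(1))
    if hit: return False
    effector.set_gripper(25); print("open",robot.get_opening(),"ff",robot.get_finger_force())
    if robot.get_opening()<31: return False
    robot.move_linear([*c,190],feed=150); print("lifted open",robot.get_opening())
    c=go("pack",yt,190)
    robot.move_linear([*c,70],feed=180)
    hit=robot.move_linear([*c,6+H-1],feed=30,contact_N=6); print("place hit",hit,robot.get_eef_pos().round(1),robot.get_force().round(1))
    effector.set_gripper(62)
    robot.move_linear([*c,190],feed=200); print("t",robot.get_clock()); return True
E
python3 - <<'E'
from h import *
_,K,T=load("vdry")
for n,uv,z in (("blue",(258,206.7),99),("walnut",(249.3,128),91),("green",(256,32),87)): print(n,inrack("dry",ray(K,T,uv,z)))
_,K,T=load("wdry"); print("yellow",inrack("dry",ray(K,T,(388*.64,128*.64),95)))
print(transfer(99,-99))
snap("scene","s1"); snap("wrist","w1")
E
```

```text
blue [  3.7 -97.8]
walnut [ -3.5 -32.5]
green [ 1.8 37.7]
yellow [ -5.7 101.2]
descend hit False [435.6 209.   55.6]
open 30.05767564656056 ff 63.3584913314553
False
```

View pics/s1.png

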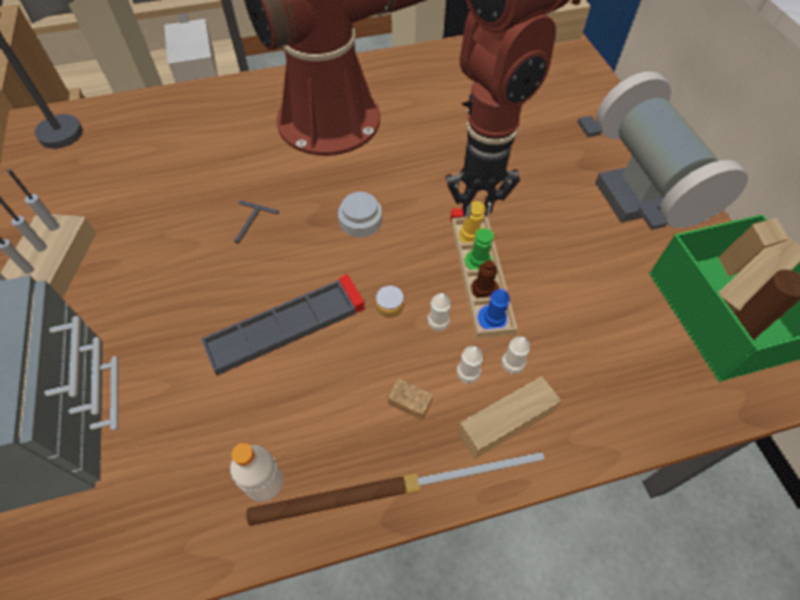

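```bash
python3 - <<'E'
from h import *
s=cams.snapshot("scene");K,T=s["intrinsics"],s["camera_from_world"]; im=s["frame"][:,:,::-1].copy()
p=robot.get_eef_pos(); print("tcp px",proj(K,T,p), robot.get_opening(), robot.get_force().round(1), "stall floor",proj(K,T,[*stall("dry",99)[0],9]), "rot",robot.get_tcp_rot())
c=im[90:230,260:350]; a=cv2.resize(c,None,fx=4,fy=4,interpolation=cv2.INTER_CUBIC)
w=cv2.imread("raw_w1.png"); w=cv2.resize(w,(440,330)); w=cv2.copyMakeBorder(w,0,230,0,0,cv2.BORDER_CONSTANT)
cv2.imwrite("pics/c1.png",np.hstack([a,w])[:600])
E
```

```text
tcp px [303.35805916 140.68996716] 29.96368090177063 [-1.9 -9.3 17.6] stall floor [301.87019683 150.28210704] rot [ 0.25170658  3.12863524 -0.00477456]
```

View pics/c1.png

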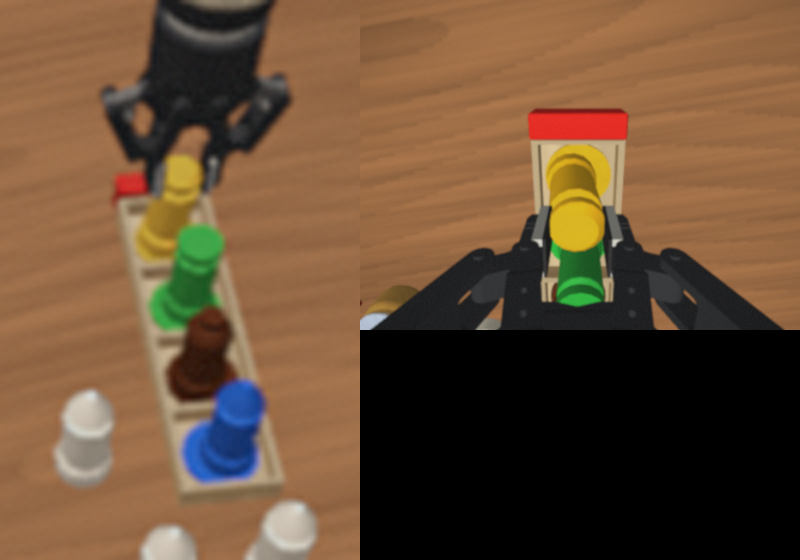

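```bash
python3 - <<'E'
from h import *
im,K,T=load("w1"); p=robot.get_eef_pos(); c,a=stall("dry",99)
print(c,p)
im=cv2.resize(im[120:384,176:336],None,fx=3,fy=3,interpolation=cv2.INTER_CUBIC)
f=lambda P:(proj(K,T,P)-[176,120])*3
for z,col in ((9,(255,255,255)),(36,(255,0,0)),(55,(0,0,255)),(73,(255,0,255)),(95,(0,0,0))):
    q=f([*c,z]); cv2.circle(im,tuple(int(t) for t in q),4,col,-1); print(z,q.round())
x=np.array([np.sin(a),-np.cos(a)])
for sgn in (-1,1): cv2.circle(im,tuple(int(t) for t in f([*(p[:2]+sgn*15*x),p[2]-19])),4,(255,255,0),-1); cv2.circle(im,tuple(int(t) for t in f([*(p[:2]+sgn*15*x),p[2]])),4,(0,255,0),-1)
cv2.imwrite("pics/c2.png",im[:600])
E
```

```text
[435.13493691 208.85737552] [436.17545572 207.34832926  56.56489857]
9 [235. 259.]
36 [235. 305.]
55 [236. 345.]
73 [236. 392.]
95 [236. 464.]
```

View pics/c2.png

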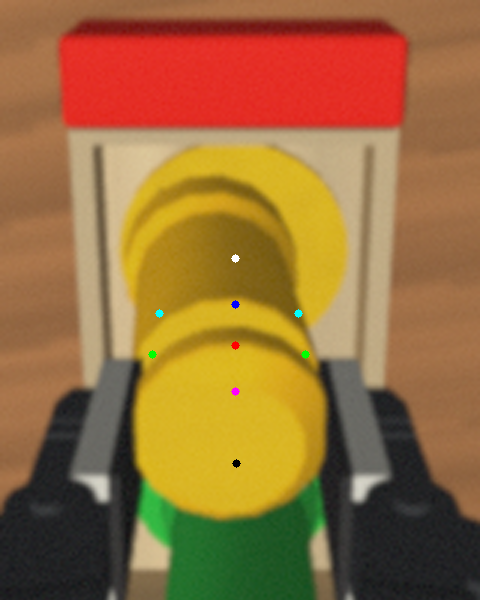

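```bash
python3 - <<'E'
from h import *
_,Kw,Tw=load("w1");_,Ks,Ts=load("s1")
for a,b in (((211,240),(298.7,138)),((295,240),(313,137)),((253,229),(305.5,130.5))):
    X=cv2.triangulatePoints(Kw@Tw[:3],Ks@Ts[:3],np.array(a,float).reshape(2,1),np.array(b,float).reshape(2,1)).ravel(); X=X[:3]/X[3]
    print(X.round(1),inrack("dry",X), "reproj",proj(Kw,Tw,X).round(1),proj(Ks,Ts,X).round(1))
print((-Tw[:3,:3].T@Tw[:3,3]).round(1),Tw[:3,:3].round(2).tolist())
print(robot.get_eef_pos(),robot.get_force(),robot.get_q().round(3),robot.get_clock())
E
```

```text
[429.8 189.8  68. ] [-19.7 101.2] reproj [218.8 242.3] [297.6 137.8]
[437.2 234.4  66.1] [ 25.5 101. ] reproj [300.6 241.1] [312.2 137.1]
[419.4 214.1  82.5] [  2.7 115.4] reproj [260.2 230.8] [304.6 130.5]
[353.5 221.4 216.2] [[0.16, 0.99, -0.0], [0.93, -0.15, 0.33], [0.32, -0.06, -0.95]]
[436.17545572 207.34832926  56.56489857] [-1.9255401  -9.32986064 17.57669962] [ 0.295  0.368 -0.505  0.697 -0.004  0.456] 8.7917
```

The overlay shows the fingertips ending at about row 360, near the finial's head. I expected them at about row 313, on the neck. The 30 mm opening and the upward force fit a grip on the head. I'll let go, back off, and test fingertip reach by touching bare table.

```bash
python3 - <<'E'
from h import *
effector.set_gripper(62); p=robot.get_eef_pos(); print("after open",p.round(1),robot.get_force().round(1))
robot.move_linear([p[0],p[1],190],feed=200)
_,K,T=load("top"); print("test px800",proj(K,T,[380,105,0])/.64)
print("force free",robot.get_force().round(1))
s=snap("wrist","w2")
g=bestyaw([380,105,120],_d["dry"][2]+np.pi/2)[1]; robot.move_pose([380,105,120],down(g))
effector.set_gripper(0); print("open",robot.get_opening())
h=robot.move_linear([380,105,14],feed=40,contact_N=5); print("hit",h,robot.get_eef_pos().round(1),robot.get_force().round(1))
robot.move_linear([380,105,120],feed=200)
print(robot.get_clock())
cv2.imwrite("pics/w2c.png",cv2.resize(cv2.imread("raw_w2.png")[0:250,130:380],None,fx=2.4,fy=2.4,interpolation=cv2.INTER_CUBIC))
E
```

```text
after open [435.1 209.   54.9] [-0.1  0.7  0.5]
test px800 [298.51905105 421.16888502]
force free [-0.1  0.7 -0.2]Traceback (most recent call last):
  File "<stdin>", line 7, in <module>
NameError: name '_d' is not defined. Did you mean: '_'?
```

```bash
python3 - <<'E'
from h import *
a=stall("dry",0)[1]
g=bestyaw([380,105,120],a+np.pi/2)[1]; robot.move_pose([380,105,120],down(g))
effector.set_gripper(0); print("open",robot.get_opening())
h=robot.move_linear([380,105,14],feed=40,contact_N=5); print("hit",h,robot.get_eef_pos().round(1),robot.get_force().round(1))
robot.move_linear([380,105,120],feed=200)
print(robot.get_clock())
cv2.imwrite("pics/w2c.png",cv2.resize(cv2.imread("raw_w2.png")[0:250,130:380],None,fx=2.4,fy=2.4,interpolation=cv2.INTER_CUBIC))
E
```

```text
open 0.24656161100436744
hit False [380.1 105.   14.1] [ 0.   0.4 -0.7]
14.775
```

View pics/w2c.png

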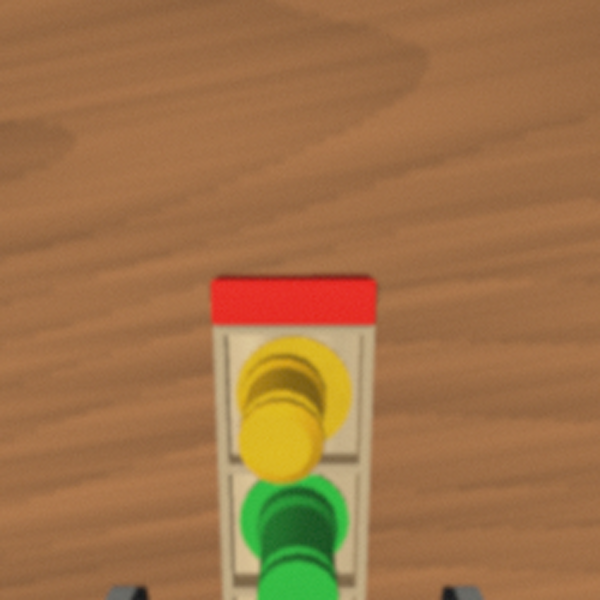

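Yellow is upright, shifted to the left of its pad. The closed fingers got to z=14 without touching, so they reach less far than stated. I'll continue down to find by how much.

```bash
python3 - <<'E'
from h import *
print("tcp_to_tips",robot.tcp_to_tips)
robot.move_linear([380,105,16],feed=200)
h=robot.move_linear([380,105,-25],feed=30,contact_N=5); print("hit",h,robot.get_eef_pos().round(1),robot.get_force().round(1))
robot.move_linear([380,105,160],feed=250)
effector.set_gripper(62)
print(robot.get_clock())
_,K,T=load("w2")
f=lambda u,v,z:inrack("dry",ray(K,T,(130+u/2.4,v/2.4),z))
print("head",f(281,443,95),"foot top L/R",f(242,385,23),f(325,395,23),"green head",f(298,592,87))
E
```

```text
tcp_to_tips 19.0
hit True [379.9 105.  -16.7] [-1.3 -0.7  7.9]
17.9167
head [ -4.9 103.2] foot top L/R [-24.  108.5] [ 14.  103.8] green head [ 1.4 37.5]
```

The touch came at z = −16, so the tips really sit 16 mm behind the reported TCP, and the whole gripper is 35 mm shorter than the model. This agrees with both images. I'll command all heights 35 mm lower and aim at the measured finial axes.

```bash
python3 - <<'E'
s=open('h.py').read()
i=s.index("H=46")
s=s[:i]+'''H,TO=46,35
def go(n,yy,xx,z):
    c,a=stall(n,yy,xx); g=bestyaw([*c,z],a+np.pi/2)[1]; robot.move_pose([*c,z],down(g)); return c
def transfer(ys,xs,yt):
    effector.set_gripper(62)
    c=go("dry",ys,xs,145)
    robot.move_linear([*c,75],feed=200)
    hit=robot.move_linear([*c,9+H-TO],feed=80,contact_N=8)
    print("descend hit",hit,robot.get_eef_pos().round(1))
    if hit: return False
    effector.set_gripper(25); o=robot.get_opening(); print("open",o,"F",robot.get_force().round(1))
    if not 32<o<37: return False
    robot.move_linear([*c,145],feed=150); print("lifted open",robot.get_opening())
    c=go("pack",yt,0,145)
    robot.move_linear([*c,35],feed=180)
    hit=robot.move_linear([*c,6+H-TO-1],feed=25,contact_N=5); print("place hit",hit,robot.get_eef_pos().round(1),robot.get_force().round(1))
    effector.set_gripper(62)
    robot.move_linear([*c,145],feed=200); print("t",robot.get_clock()); return True
'''
open('h.py','w').write(s)
E
python3 - <<'E'
from h import *
print(transfer(103,-5,-99))
c,a=stall("pack",-99); u=np.array([np.cos(a),np.sin(a)])
snap("scene","s3"); snap("wrist","w3")
a=cv2.imread("raw_s3.png")[90:260,110:350]; b=cv2.imread("raw_w3.png")[:300,130:380]
a=cv2.resize(a,(400,283),interpolation=cv2.INTER_CUBIC);b=cv2.resize(b,(400,480),interpolation=cv2.INTER_CUBIC)
cv2.imwrite("pics/c3.png",np.hstack([cv2.copyMakeBorder(a,0,197,0,0,cv2.BORDER_CONSTANT),b]))
E
```

```text
descend hit False [430.8 204.7  20.4]
open 32.71580496445415 F [-1.1 -0.8  4.5]
lifted open 33.121651773508376
place hit True [ 566.  -299.4   17.7] [-0.8  0.2  5. ]
t 25.8333
True
```

View pics/c3.png

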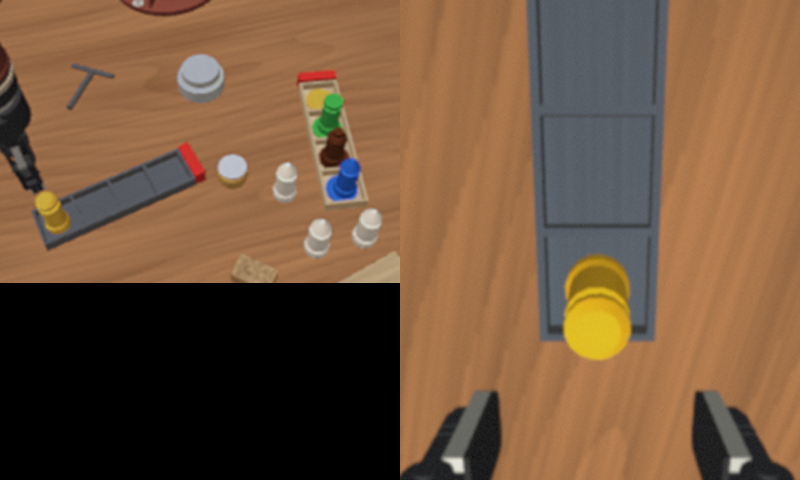

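Yellow stands upright and centred in the far stall (head at (597,328) in the right panel). The place contact came at the expected height. Next I'll check its position numerically and move the rest.

```bash
python3 - <<'E'
from h import *
_,K,T=load("w3"); print("yellow in pack",inrack("pack",ray(K,T,(130+597/1.6,328/1.6),92)))
for ys,xs,yt in ((37,1.6,-33),(-32.5,-3.5,33),(-97.8,3.7,99)):
    if not transfer(ys,xs,yt): print("STOP"); break
c,a=stall("pack",-84); go("pack",-84,0,160)
snap("wrist","w4"); snap("scene","s4"); print(robot.get_clock())
a=cv2.imread("raw_s4.png")[90:260,110:350]; b=cv2.imread("raw_w4.png")[:300,130:380]
a=cv2.resize(a,(400,283),interpolation=cv2.INTER_CUBIC);b=cv2.resize(b,(400,480),interpolation=cv2.INTER_CUBIC)
cv2.imwrite("pics/c4.png",np.hstack([cv2.copyMakeBorder(a,0,197,0,0,cv2.BORDER_CONSTANT),b]))
E
```

```text
yellow in pack [186.2 -96.9]
descend hit False [497.  200.7  20.4]
open 32.329775353959704 F [-1.4 -0.5  6. ]
lifted open 32.60562295174729
place hit True [ 551.6 -235.1   17.7] [-0.7  0.9  6.3]
t 34.8917
descend hit False [564.8 184.6  20.4]
open 32.53905954453553 F [-0.8 -0.4  6.4]
lifted open 32.32783832329943
place hit True [ 537.1 -170.7   17.7] [-0.9  0.4  6.8]
t 43.2917
descend hit False [630.4 181.3  20.4]
open 32.52777884641282 F [-1.2 -0.3  5.8]
lifted open 32.350176901178465
place hit True [ 522.7 -106.3   17.7] [-0.3  0.8  5.8]
t 51.3333
52.1917
```

View pics/c4.png

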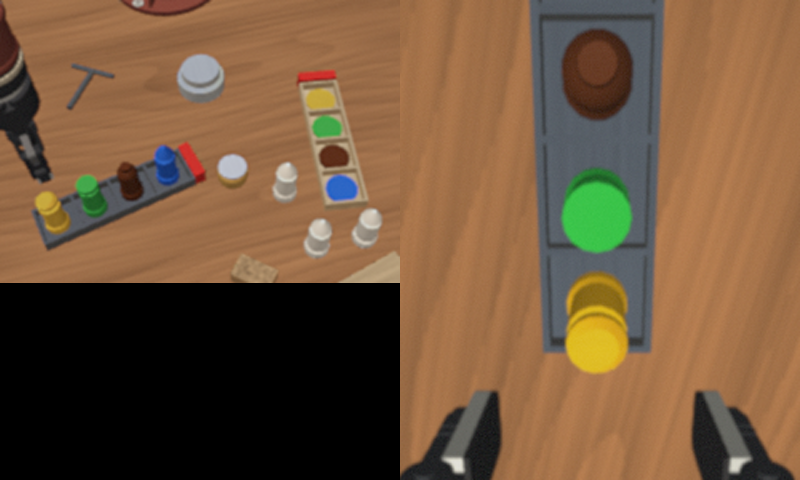

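All four stand upright in the right order. Right panel: yellow head (597,343), green head (597,217), walnut button (597,62), with the packing rack around them. Numeric centring check:

```bash
python3 - <<'E'
from h import *
_,K,T=load("w4")
f=lambda u,v,z:inrack("pack",ray(K,T,(130+u/1.6,v/1.6),z))
print("yel",f(197,344,92),"gre",f(197,217,84),"wal",f(197,62,88),"far edge",f(197,352,22))
c=go("pack",0,0,145); snap("wrist","w5"); _,K,T=load("w5")
im=cv2.imread("raw_w5.png"); hsv=cv2.cvtColor(im,cv2.COLOR_BGR2HSV)
m=cv2.inRange(hsv,(100,150,30),(128,255,255)); x,y,w,h=cv2.boundingRect(max(cv2.findContours(m,0,1)[0],key=cv2.contourArea))
print("blue bbox",x,y,w,h,"foot far edge y (z20)",inrack("pack",ray(K,T,(x+w/2,y),20)), "expect",119)
E
```

```text
yel [ -0.  -96.8] gre [ -0.  -34.1] wal [-0.  32.5] far edge [  -0.  -132.6]
blue bbox 229 43 46 52 foot far edge y (z20) [ -0.3 121.9] expect 119
```

```bash
python3 - <<'E'
from h import *
print(robot.get_clock(), order.hand_in())
E
```

```text
the job is handed in; nothing more can be done
52.675 None
```

All four finials are standing upright in the packing rack in reverse order (from its red end: blue, walnut, green, yellow), within about 3 mm of their stall centres by camera and let go; the job was handed in at 52.7 s.

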